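# Seat a keepsake box in the engraving jig and snap the toggle clamp shut

## Task

The small carved box lying on the plywood engraving jig is next to have its nameplate engraved. Push it with the fingertips, without lifting or tipping it, squarely into the corner of the jig so that it lies flat against both aluminium stops; then flip the handle of the toggle clamp over and press it down past its dead centre until it snaps shut and the rubber foot holds the box down. Leave the other goods where they are.

Things in the scene. Friction and masses are not known exactly. Their poses are not given: they have to be found in the camera images.
- jig: Engraving jig, fixed on the table: plywood board 160 x 245 mm (x, y), its top 15 mm above the table, spanning x -80..80, y -140..105 mm. Origin on the table; x points to the far stop, y to the open left end, z up (at yaw 0 jig x is straight ahead of the robot). Two aluminium stop bars, 16 mm above the board, make a corner; a steel toggle clamp stands on a riser block behind the side stop.
- far_stop (a point): Middle of the far stop bar's face, half-way up it: jig (55, 35, 23) mm. The face looks to jig -x and runs y -20..90 mm. Axes as the jig's.
- side_stop (a point): Middle of the side stop bar's face, half-way up it: jig (14, -25, 23) mm. The face looks to jig +y and runs x -21..49 mm. Axes as the jig's.
- seat (a point): Where the underside centre of the seated box belongs: on the board's top at jig (29, 7, 15) mm; axes as the jig's.
- gift_box: The work: dark red carved wooden box with a pale nameplate on its lid, 52 x 64 x 36 mm (its x, y, z), loose, 0.18 to 0.35 kg. Starts on the jig's board 18 to 45 mm short of its seat along jig x (seat lies ahead) and 20 to 40 mm along jig y (seat lies to -y), turned up to 0.35 rad. Origin at the centre of its underside; seated, its axes are parallel to the jig's.
- clamp_pivot (a point): Pin on which the clamp's arm turns, jig (29, -70, 66) mm; axes as the jig's. All clamp parts move in the jig's y-z plane through it. Arm on the +y side, handle on the -y side. Path of grip from here as (y, z) mm: (-41, 91) open, (-67, 89), (-82, 81), (-88, 68), (-91, 51) foot meets the lid, (-92, 31) dead centre, (-93, 18) stop.
- grip (a point): On the axis of the handle's grey plastic grip (14 mm wide, 18 mm thick, 48 to 112 mm from its pin), 90 mm from the pin. z points along the handle to its free end. Tilt from vertical towards jig -y: 10 deg at the start (open); beyond about 40 it falls by itself until the foot meets the lid at 73; from there it takes up to 6 N here to press it to dead centre, 86; then it snaps to its stop, 94.
- clamp_arm (a joint): Angle of the clamp's arm (rad): 0 open, arm standing up 80 deg above level with its tip about 130 mm above the table; 1.31 foot meets the lid; about 1.37 at dead centre; 1.35 clamped, handle past centre. Stiff pins hold it open; short of dead centre the foot springs the handle back up.
- clamp_pad: The clamp's sprung rubber foot, 14 mm across, under the free end of the arm, 55 mm from the arm's pivot. Origin at the middle of its lower face. It comes down on the lid 10 mm in from the box's side-stop face and presses with about 12 N when the clamp is shut.
- compass: Bystander: closed round brass compass, 60 mm across, 16 mm high, lying on the jig's board in front of the clamp, around jig (-45, -82) mm. Leave alone. Origin at the centre of its underside.
- box_tall: Bystander: taller carved box 53 x 51 x 61 mm behind the jig. Origin at the centre of its underside.
- box_wide: Bystander: carved box 63 x 57 x 46 mm behind the jig. Origin at the centre of its underside.
- jar_a: Bystander: lidded candle jar, 69 mm across, 102 mm high, behind the jig. Origin at the centre of its underside.
- jar_b: Bystander: another lidded candle jar, 102 mm high, farther back. Origin at the centre of its underside.
- tag_pad: Bystander: pad of swing tags, 86 x 55 x 12 mm, at the table's near right corner. Origin at the centre of its underside.
- pencil: Bystander: green pencil 174 mm long at the table's near edge, left of the jig. Origin at the centre of its underside.

How it is judged:
On the way, in this order (a step that is already met when the one before it is completed fails the run):
1. the box is pushed into the corner, flat on the board and within 3 mm of both stops (x of gift_box in the frame of seat between -0.003 and 0.003 m and y of gift_box in the frame of seat between -0.003 and 0.003 m and z of gift_box in the frame of seat between -0.003 and 0.003 m and angle between the x axis of gift_box and the x axis of jig, either way round below 0.05 rad), for 0.2 s.
2. the clamp's handle is flipped past dead centre and snapped down, its foot pressing on the box (angle between grip's own z axis and vertical above 1.585 rad and contact force between clamp_pad and gift_box above 6 N), for 0.2 s.
At the end, for the whole second after the job is handed in: The box lies flat on the board within 4 mm of its seat in the corner and within 0.05 rad of square; the clamp's handle is past dead centre (tilt over 90.8 deg) and the foot presses on the box with more than 6 N (all of step 2 and x of gift_box in the frame of seat between -0.004 and 0.004 m and y of gift_box in the frame of seat between -0.004 and 0.004 m and z of gift_box in the frame of seat between -0.003 and 0.003 m and angle between the x axis of gift_box and the x axis of jig, either way round below 0.05 rad and linear speed of gift_box below 0.01 m/s); the robot touches nothing.
It fails at once if the box is lifted off the board by more than 8 mm (z of gift_box in the frame of seat above 0.008 m).
It fails at once if the box is tipped by more than 15 deg (angle between gift_box's own z axis and vertical above 0.26 rad).
It fails at once if one of the other goods (compass, two carved boxes, two candle jars, tag pad, pencil) is moved by more than 15 mm (distance of any of compass, box_tall, box_wide, jar_a, jar_b, tag_pad, pencil from where it was at the start of the episode above 0.015 m).
It also fails if it takes over 59 s, if anything falls off the work surface, if the arm or the gripper's body presses on something with over 40 N, if the wrist force passes 120 N, or if a joint passes its speed limit or range.

## Robot

A 6-joint arm with a two-finger parallel gripper is mounted at the origin on a cart in front of the work surface, level with it; the furniture and walls round the work are solid. World frame = base frame: x ahead of the robot, y to its left, z up, the work surface at z = 0. Lengths are in m, angles in rad, forces in N, time in s.
With the tool pointing down it reaches from about 0.25 to 0.775 m from the base axis. Payload 4 kg.
Tool frame: the origin (TCP) lies at the very end of the fingers, on their centre line; the grasp point (between the pads) lies bot.grasp_offset behind it (bot.grasp_offset is the distance from the TCP to the grasp point, in m); z points along the fingers, y is the line along which they close (so a half turn about z gives the same grasp; the last joint's range is limited). The gripper opens to 85 mm and grips with 20 to 120 N. Pads are 22 mm wide; open, the fingers measure 114 mm over their backs; the gripper's body (76 mm by 85 mm) begins 54 mm behind the grasp point. The pads swing forward as they close: fully open they stand 13 mm farther back than shut.
Start: joints at [1.226, 0.087, 1.371, -0, 1.684, -0.103], TCP at [0.132, 0.534, 0.202] pointing down, gripper open.
Joint ranges: [-3.1, 3.1], [-0.76, 2.03], [0.27, 2.55], [-1.08, 4.22], [0.17, 2.65], [-2.57, 2.57]. Speed limits (rad/s): [2.79, 2.79, 3.14, 3.14, 3.14, 3.14].

## Interface

Orientations are given as [roll, pitch, yaw] about the fixed x, y, z axes, in that order (R = Rz(yaw) Ry(pitch) Rx(roll)).
In Python, from station import monitor, capture, camera_params, ticket, masks_of, pinpoint, bot gives the robot as it stands.
- The arm moves only by the tool jog_arm, never from a script. Its argument "deltas" is a list of rows, each a list of 5 numbers: the opening, from 0 (shut) to 1 (fully open), then the shift along the tool's x, y, z in units of 30 mm (1.0 is 30 mm), then the turn about the tool's z in units of 5 degrees (1.0 is 5 degrees). A call has 1 to 5 rows; each row shifts and turns the commanded pose from where the row before left it, along the tool's axes as they then stand; what a row does not reach is not made up. A row lasts 1/12 s, in which the tool goes at most 41.7 mm and 7.16 degrees, less where a joint would pass 70% of its speed; a pose out of reach is approached as far as the arm can. A call is refused whole if a number of a shift passes 1 or a number of a turn 1, either way. A call with a gripper value outside its range is refused whole. The fingers move at their own pace and stop on an object; the grip force is fixed at half the most. Time passes only in rows, so rows that do not move let the fingers close. It gives the time, the measured TCP pose, the force, the opening and the grip force at its end, in the units of the state.
- monitor.get_state(): the state, without advancing time (a new reading comes with each control period).
- capture(name): name is "scene" or "top"; returns the picture (480x640x3 uint8, red, green, blue); there is no depth.
- camera_params(name): a dict with "K" (3x3 intrinsics, pixels), "T" (4x4, takes a point from camera to world coordinates). Camera axes: x right, y down, z forward; pixel columns grow to the right and rows downward; lengths in m; the calibration is good to about 2 mm. A picture is of the moment at which its call begins. camera_params takes no time and is no camera call.
- ticket.sign_off(): hands the job in; it is judged then, once.
Trained networks look in the newest picture that a camera, given by its name, has taken for a name from the list of things; names that differ only in an ending like _2 or _b are one class to them, and where a whole thing is asked for, a point or a joint stands for the part that bears it (a point fixed in the world has none). Each returns a list of dicts, best first, with "conf" (0 to 1); they miss things now and then, are a little off and sometimes report something else, mostly with a low value. They report only what shows in the picture. A call takes as long as a camera call.
- masks_of(camera, label): "pixels" (480x640 bool, what is visible of it) and "rect" ([left, top, width, height] in pixels, round what is visible of it).
- pinpoint(camera, label): "position" ([column, row] in pixels: a listed point, or the origin of a listed thing).
The state is a dict: "time": time; "qpos": joint angles; "qd": joint speeds; "effort": joint torques, N m; "ee_pos": TCP position; "tool_rot": TCP orientation; "contact_force": force on the tool from outside, world axes, zero at the start; "torque": the same for the moment, N m; "width": finger opening in m; "grasp_force": force on a finger pad.
Only numpy, scipy, OpenCV 4.12 (cv2) and the standard library are available. Lean on these libraries where they do the work, as an engineer would, in place of code of your own. Each camera call takes 0.05 s, during which the arm holds its last target. There are 200 camera calls.

## Working session

There is one attempt and no reset: what is moved stays moved. The work goes in short steps, Python scripts to look and compute and a tool call to move; the robot and the scene stay as the last step left them, time stands still between calls to the robot, and variables do not carry over. Pictures are saved under pics/ and viewed, at most 10 in all, crops included, and the job is handed in when it is done.

Besides the shell and the picture viewer there is one more tool, called as name(argument=value, ...) on one line, values as JSON. jog_arm: Moves the arm, as the interface text tells. Its arguments: {"type":"object","properties":{"deltas":{"type":"array","items":{"type":"array","items":{"type":"number"}}}},"required":["deltas"]}

```bash
mkdir -p pics
cat > h.py <<'E'
import numpy as np, cv2
from station import monitor, capture, camera_params, ticket, masks_of, pinpoint, bot
def ray(cam,px,z):
    p=camera_params(cam);K=np.array(p["K"]);T=np.array(p["T"])
    d=T[:3,:3]@np.linalg.inv(K)@[px[0],px[1],1];o=T[:3,3]
    return o+d*(z-o[2])/d[2]
def snap(cam,f=None):
    im=capture(cam)
    if f: cv2.imwrite("pics/"+f,im[:,:,::-1])
    return im
E
python3 - <<'E'
from h import *
np.set_printoptions(precision=4,suppress=True)
for c in("scene","top"):
    snap(c,c+"0.png"); print(c,np.array(camera_params(c)["T"])[:3,3])
    for l,z in(("jig",0),("far_stop",.023),("side_stop",.023),("seat",.015),("gift_box",.015),("clamp_pivot",.066),("grip",.155),("compass",.015)):
        for r in pinpoint(c,l)[:2]: print(l,r["conf"],np.round(r["position"],1),ray(c,r["position"],z))
s=monitor.get_state();print(s["time"],s["ee_pos"],s["tool_rot"],bot.grasp_offset,s["contact_force"])
E
```

```text
scene [0.1465 0.2145 0.813 ]
jig 0.87 [371.7 304.8] [ 0.4701 -0.2373  0.    ]
far_stop 0.92 [339.2 294.4] [ 0.5277 -0.1932  0.023 ]
far_stop 0.25 [228.  299.1] [ 0.6841 -0.0101  0.023 ]
side_stop 0.84 [372.5 288.7] [ 0.4882 -0.2571  0.023 ]
seat 0.65 [361.9 296. ] [ 0.4944 -0.2304  0.015 ]
seat 0.47 [226.6 298.6] [ 0.6928 -0.0109  0.015 ]
gift_box 0.93 [365.9 315.8] [ 0.4539 -0.1996  0.015 ]
clamp_pivot 0.82 [378.2 259.2] [ 0.5146 -0.2996  0.066 ]
clamp_pivot 0.43 [359.3 298. ] [ 0.4724 -0.1945  0.066 ]
grip 0.72 [391.8 221.1] [ 0.5205 -0.3367  0.155 ]
grip 0.25 [224.5 302.1] [0.5933 0.0358 0.155 ]
compass 0.57 [411.6 284.7] [ 0.4389 -0.3334  0.015 ]
top [ 0.4069 -0.1982  1.1576]
jig 0.96 [325.5 307.2] [ 0.4664 -0.2292  0.    ]
jig 0.4 [312.6 288.2] [ 0.5148 -0.1958  0.    ]
far_stop 0.79 [313.4 285.1] [ 0.5205 -0.1978  0.023 ]
side_stop 0.91 [335.6 297.7] [ 0.4891 -0.254   0.023 ]
side_stop 0.59 [325.9 305.2] [ 0.4702 -0.2296  0.023 ]
seat 0.97 [324.5 296.3] [ 0.493  -0.2262  0.015 ]
gift_box 0.67 [315.9 313.4] [ 0.45   -0.2047  0.015 ]
clamp_pivot 0.85 [356.7 288.5] [ 0.5086 -0.3034  0.066 ]
grip 0.47 [378.  282.9] [ 0.5132 -0.3428  0.155 ]
compass 0.68 [364.  320.4] [ 0.4332 -0.3259  0.015 ]
compass 0.43 [356.3 286.9] [ 0.5174 -0.3073  0.015 ]
0.9 [0.1317 0.534  0.2022] [3.1415 0.     2.8998] 0.0187 [-1.5636 -0.9295  0.1002]
```

Run:
```python
from h import *
a=cv2.imread("pics/top0.png")[190:390,220:440]; cv2.imwrite("pics/top0c.png",cv2.resize(a,(660,600),interpolation=cv2.INTER_CUBIC))
a=cv2.imread("pics/scene0.png")[170:390,270:490]; cv2.imwrite("pics/scene0c.png",cv2.resize(a,(600,600),interpolation=cv2.INTER_CUBIC))
# jig pose fit from pinpoints
J=np.array([[0,0],[55,35],[14,-25],[29,7],[29,-70]])/1e3
W=np.array([[.4675,-.232],[.523,-.196],[.4887,-.2555],[.493,-.2275],[.5115,-.3015]])
jc,wc=J.mean(0),W.mean(0);A=(J-jc);B=W-wc
th=np.arctan2((A[:,0]*B[:,1]-A[:,1]*B[:,0]).sum(),(A*B).sum())
R=np.array([[np.cos(th),-np.sin(th)],[np.sin(th),np.cos(th)]]);t=wc-R@jc
print(th,t,(W-(J@R.T+t))*1e3)
for c in("top","scene"):
    snap(c)
    m=masks_of(c,"gift_box")[0];print(c,m["conf"],m["rect"],m["pixels"].sum())
    cs,_=cv2.findContours(m["pixels"].astype(np.uint8),0,2)
    k=max(cs,key=cv2.contourArea)
    h=cv2.convexHull(k)
    p=cv2.boxPoints(cv2.minAreaRect(h))
    print(p,[ray(c,q,.051)[:2].round(4) for q in p])
```

```text
0.13174975984397308 [ 0.47016762 -0.23532864] [[-2.66761715  3.32863544]
 [ 2.90695059 -2.59333034]
 [ 1.36948973  2.77280898]
 [-4.99670745 -2.92039861]
 [ 3.38788428 -0.58771547]]
top 0.85 [301.1, 303.5, 28.7, 18.9] 537
[[301. 302.]
 [327. 302.]
 [327. 323.]
 [301. 323.]] [array([ 0.4761, -0.1678]), array([ 0.4764, -0.2315]), array([ 0.4257, -0.2316]), array([ 0.4254, -0.1685])]
scene 0.81 [347.9, 293.6, 39.7, 36.9] 961
[[344.50003 312.50003]
 [370.00003 287.00003]
 [391.00003 308.00003]
 [365.50003 333.50003]] [array([ 0.4752, -0.1551]), array([ 0.4827, -0.2398]), array([ 0.4174, -0.2318]), array([ 0.413 , -0.1506])]
```

View pics/top0c.png

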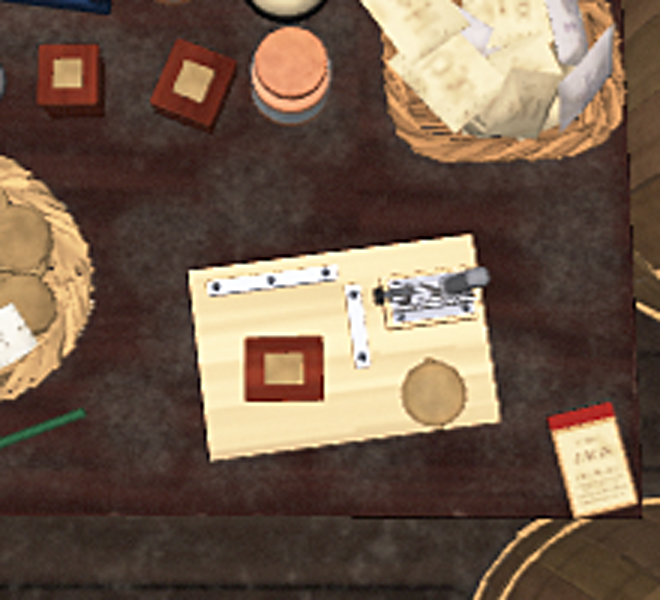

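View pics/scene0c.png

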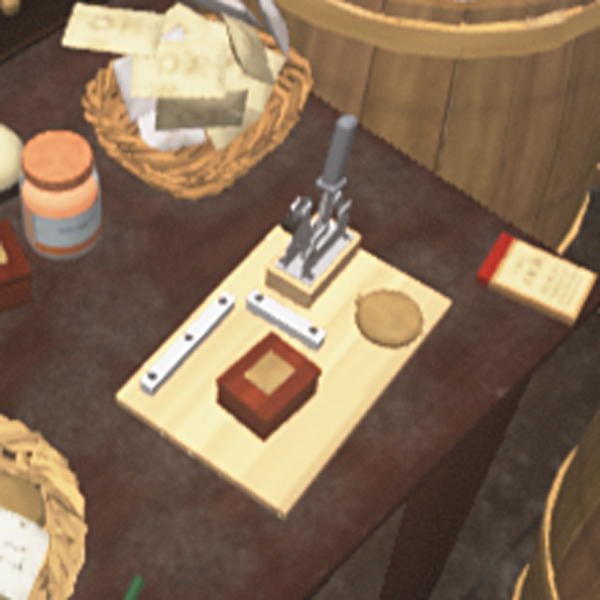

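```bash
cat > meas.py <<'E'
from h import *
from scipy.optimize import least_squares
np.set_printoptions(precision=4,suppress=True)
def fit(P,W):
    P=np.array(P,float);W=np.array(W)
    f=lambda v:((P@np.array([[np.cos(v[2]),-np.sin(v[2])],[np.sin(v[2]),np.cos(v[2])]]).T+v[:2])-W).ravel()
    r=least_squares(f,[*W.mean(0),0.]);return r.x,r.fun.reshape(-1,2)
E
python3 - <<'E'
from meas import *
im=cv2.imread("pics/top0.png")
g=cv2.cvtColor(im,cv2.COLOR_BGR2GRAY)
off=np.array([220,190])
def ref(c):
    c=np.array(c,np.float32)/3+off-0.33
    return cv2.cornerSubPix(g,c.reshape(-1,1,2).astype(np.float32),(4,4),(-1,-1),(3,50,.01)).reshape(-1,2),c
for n,c,z,P in(("jig",[(190,270),(472,235),(499,421),(211,460)],.015,[(.08,.105),(.08,-.14),(-.08,-.14),(-.08,.105)]),
 ("box",[(245,337),(323,337),(323,401),(246,402)],.051,[(.026,.032),(.026,-.032),(-.026,-.032),(-.026,.032)])):
    r,c0=ref(c);print(n,r-c0)
    for q in(c0,r):
        x,e=fit(P,[ray("top",p,z)[:2] for p in q]);print(x,(e*1e3).round(1).tolist())
E
```

```text
jig [[-0.4529 -0.0058]
 [-0.555  -0.5145]
 [ 0.0349  0.3622]
 [-0.0212 -0.0259]]
[ 0.4696 -0.2334  0.1318] [[0.5, 1.3], [0.9, -0.5], [-1.0, -1.8], [-0.4, 1.0]]
[ 0.4697 -0.2328  0.1345] [[0.2, 1.0], [-0.0, -1.0], [0.4, -1.3], [-0.6, 1.3]]
box [[-0.0898  0.2578]
 [-0.3656 -0.3315]
 [ 0.1804 -0.3433]
 [-0.3974 -0.2711]]
[ 0.4503 -0.2009  0.0134] [[-0.2, 0.1], [0.3, -0.2], [-0.2, -0.8], [0.1, 0.9]]
[ 0.4507 -0.2005  0.0233] [[0.5, 0.5], [0.2, -0.4], [-0.3, -0.2], [-0.5, 0.1]]
```

jog_arm(deltas=[[0,-0.6,-0.85,0,1],[0,-0.7,-0.8,0,1],[0,-0.8,-0.7,0,1],[0,-0.85,-0.6,0,1],[0,-0.9,-0.5,0,1]])

```text
time: 1.52
ee_pos: [0.1966, 0.3896, 0.2022]
tool_rot: [3.141, 0.0, 2.46]
contact_force: [0.5, 0.6, 0.4]
width: 0.0258
grasp_force: 0.0
```

jog_arm(deltas=[[0,-1,-0.5,0,1],[0,-1,-0.4,0,1],[0,-1,-0.3,0,1],[0,-1,-0.2,0,1],[0,-1,-0.1,0,1]])

```text
time: 1.93
ee_pos: [0.2627, 0.2461, 0.2024]
tool_rot: [3.14, -0.0, 2.023]
contact_force: [0.9, 0.3, 0.9]
width: -0.0002
grasp_force: 0.0
```

jog_arm(deltas=[[0,-1,0,0,1],[0,-1,0.1,0,1],[0,-1,0.2,0,1],[0,-1,0.2,0,0.7],[0,0,0,0,0]])

```text
time: 2.35
ee_pos: [0.3167, 0.1341, 0.2022]
tool_rot: [3.14, 0.003, 1.694]
contact_force: [0.8, 0.1, -0.3]
width: 0.0002
grasp_force: 0.0
```

jog_arm(deltas=[[0,-1,0.1,0,-0.1],[0,-1,0.1,0,0],[0,-1,0.1,0,0],[0,-1,0.1,0,0],[0,-1,0.1,0,0]])

```text
time: 2.77
ee_pos: [0.351, -0.009, 0.2024]
tool_rot: [3.14, -0.0, 1.714]
contact_force: [0.6, 0.3, 0.7]
width: -0.0
grasp_force: 0.0
```

jog_arm(deltas=[[0,-1,0.1,0,0],[0,-1,0.1,0,0],[0,-1,0.1,0,0],[0,-1,0.1,0,0],[0,-1,0.1,0,0]])

```text
time: 3.18
ee_pos: [0.3873, -0.1555, 0.2022]
tool_rot: [3.141, -0.0, 1.714]
contact_force: [0.2, -0.2, 0.6]
width: -0.0005
grasp_force: 0.0
```

jog_arm(deltas=[[0,-1,0,0.3,0],[0,-0.6,0,0.8,0],[0,0,0,1,0],[0,0,0,1,0],[0,0,0,0,0]])

```text
time: 3.6
ee_pos: [0.3899, -0.1992, 0.1023]
tool_rot: [-3.132, -0.01, 1.713]
contact_force: [-1.7, 0.6, -0.5]
width: -0.0001
grasp_force: 0.0
```

jog_arm(deltas=[[0,-0.25,0,0.9,0.1],[0,0,0,0.9,0],[0,0,0,0.5,0],[0,0,0,0.3,0],[0,0,0,0,0]])

```text
time: 4.02
ee_pos: [0.3944, -0.2085, 0.0303]
tool_rot: [-3.14, -0.002, 1.705]
contact_force: [0.0, 0.2, -0.0]
width: -0.0003
grasp_force: 0.0
```

Run:
```python
from meas import *
a=[]
for c in("top","scene"):
    im=snap(c,c+"1.png")
    a.append(cv2.resize(im[220:360,260:400] if c=="top" else im[210:350,310:450],(400,400),interpolation=cv2.INTER_CUBIC))
cv2.imwrite("pics/c1.png",np.hstack(a)[:,:,::-1])
s=monitor.get_state();print(s["time"],s["ee_pos"],s["tool_rot"])
```

```text
4.1167 [ 0.3959 -0.2097  0.0327] [3.1398 0.0014 1.705 ]
```

View pics/c1.png

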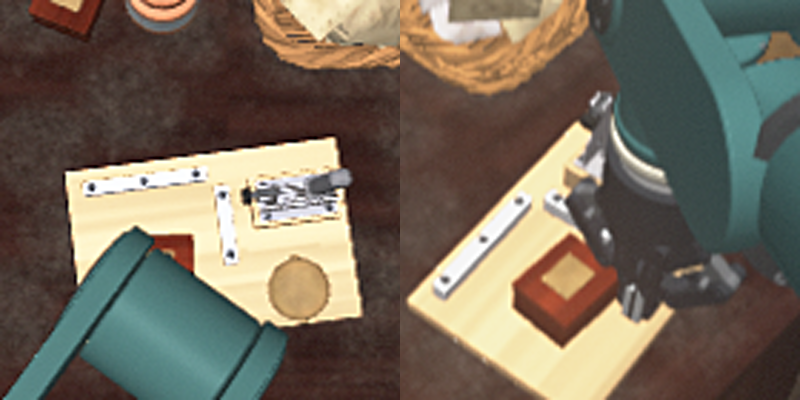

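```bash
cat >> meas.py <<'E'
JT=np.array([.4697,-.2331]);JA=.133
RJ=np.array([[np.cos(JA),-np.sin(JA)],[np.sin(JA),np.cos(JA)]])
def j2w(p): return JT+RJ@np.array(p)
def w2j(p): return RJ.T@(np.array(p)[:2]-JT)
def proj(c,X):
    p=camera_params(c);T=np.linalg.inv(np.array(p["T"]));q=np.array(p["K"])@(T[:3,:3]@np.array(X)+T[:3,3]);return q[:2]/q[2]
E
python3 - <<'E'
from meas import *
s=monitor.get_state();e=s["ee_pos"];print(w2j(e)*1e3)
k=400/140
f=lambda X:(proj("scene",X)-[310,210])*k+[400,0]
print("tcp",f(e))
bx=np.array([.4505,-.2007]);a=.018;R=np.array([[np.cos(a),-np.sin(a)],[np.sin(a),np.cos(a)]])
for x,y in((1,1),(1,-1),(-1,-1),(-1,1)): print(x,y,f([*(bx+R@[x*.026,y*.032]),.051]))
E
```

```text
[-70.0248  32.9482]
tcp [631.2428 331.0664]
1 1 [510.7398 281.4507]
1 -1 [570.1389 230.196 ]
-1 -1 [624.492  272.3886]
-1 1 [565.2349 326.5695]
```

jog_arm(deltas=[[0,0,0,0.2,0],[0,0,0.3,0,0],[0,0,0.3,0,0],[0,0,0.3,0,0],[0,0,0,0,0]])

```text
time: 4.53
ee_pos: [0.424, -0.206, 0.0258]
tool_rot: [3.139, 0.001, 1.705]
contact_force: [0.0, 0.3, -0.0]
width: -0.0002
grasp_force: 0.0
```

jog_arm(deltas=[[0,0,0.25,0,0],[0,0,0.25,0,0],[0,0,0.25,0,0],[0,0,0,0,0],[0,0,0,0,0]])

```text
time: 4.95
ee_pos: [0.4442, -0.2028, 0.025]
tool_rot: [-3.141, -0.0, 1.705]
contact_force: [-0.2, 0.9, -0.8]
width: -0.0
grasp_force: 0.0
```

```bash
cat > look.py <<'E'
from meas import *
import sys
a=[]
for c in("top","scene"):
    im=snap(c)
    a.append(cv2.resize(im[220:360,260:400] if c=="top" else im[210:350,310:450],(400,400),interpolation=cv2.INTER_CUBIC))
cv2.imwrite("pics/"+sys.argv[1],np.hstack(a)[:,:,::-1])
s=monitor.get_state();print(s["time"],s["ee_pos"],w2j(s["ee_pos"])*1e3,s["contact_force"])
E
python3 look.py c2.png
```

```text
5.05 [ 0.4437 -0.2028  0.0249] [-21.7675  33.5182] [-0.0452 -0.2786 -1.152 ]
```

View pics/c2.png

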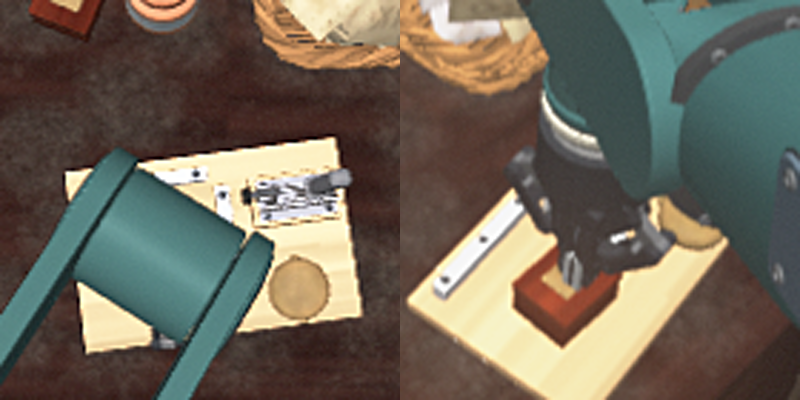

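Run:
```python
from meas import *
e=monitor.get_state()["ee_pos"];k=400/140
f=lambda X:(proj("scene",X)-[310,210])*k+[400,0]
for z in(.015,.025,.051,.06): print(z,f([e[0],e[1],z]))
for d in(.01,.02,.03):print(f(e-np.array([d,0,0])))
im=capture("scene")
cv2.imwrite("pics/z.png",cv2.resize(im[270:350,340:420],(560,560),interpolation=cv2.INTER_CUBIC)[:,:,::-1])
for l,z in(("gift_box",.015),): 
    for r in pinpoint("scene",l)[:2]:print(r["conf"],r["position"],w2j(ray("scene",r["position"],z))*1e3)
```

```text
0.015 [572.8401 308.3203]
0.025 [573.9067 300.9089]
0.051 [576.7616 281.0715]
0.06 [577.7784 274.0064]
[584.0954 309.5259]
[594.4042 318.1722]
[604.8259 326.9131]
0.75 [364.6, 314.8] [-7.692  35.0495]
0.6 [293.0, 252.4] [225.8872   0.0174]
```

View pics/z.png

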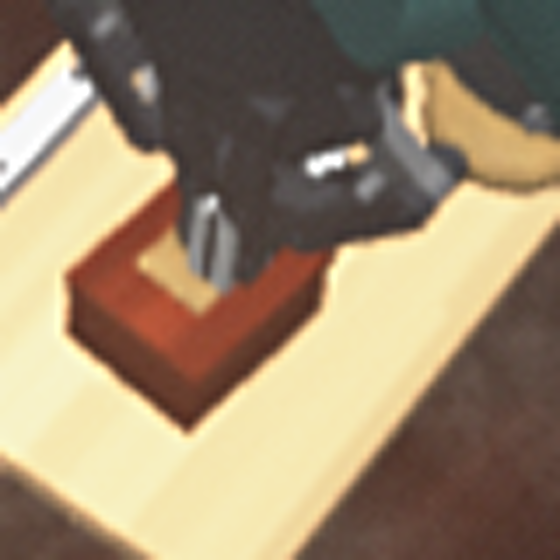

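jog_arm(deltas=[[0,0,0,-0.3,0],[0,0,-0.9,0,0],[0,0,-0.8,0,0],[0,0,0,0.3,0],[0,0,0,0,0]])

```text
time: 5.57
ee_pos: [0.3921, -0.2093, 0.0244]
tool_rot: [-3.141, -0.001, 1.703]
contact_force: [0.7, -0.2, 0.4]
width: 0.0002
grasp_force: 0.0
```

jog_arm(deltas=[[0,0,0,0.1,0],[0,0,0,0.1,0],[0,0,0,0,0]])

```text
time: 5.82
ee_pos: [0.3937, -0.2094, 0.0186]
tool_rot: [-3.141, -0.001, 1.705]
contact_force: [-1.0, -0.2, 0.1]
width: -0.0001
grasp_force: 0.0
```

Run:
```python
from meas import *
s=monitor.get_state();e=s["ee_pos"];k=7
f=lambda X:(proj("scene",X)-[340,270])*k
print(e,w2j(e)*1e3,s["qpos"],s["contact_force"])
for z in(.015,.025,.051): print(z,f([e[0],e[1],z]))
im=capture("scene")
cv2.imwrite("pics/z2.png",cv2.resize(im[270:350,340:420],(560,560),interpolation=cv2.INTER_CUBIC)[:,:,::-1])
```

```text
[ 0.3937 -0.2094  0.0186] [-72.213   33.5587] [-0.6163 -0.0291  1.8664  0.0002  1.3051 -0.7503] [-0.9692 -0.1998  0.1141]
0.015 [354.951  428.3743]
0.025 [358.7889 410.5408]
0.051 [369.0689 362.7735]
```

View pics/z2.png

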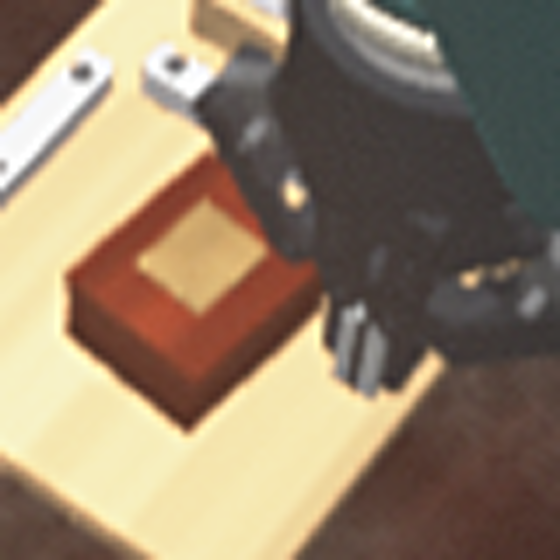

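jog_arm(deltas=[[0,0,0,0.1,0],[0,0,0,0,0]])

```text
time: 6.03
ee_pos: [0.3935, -0.2094, 0.0156]
tool_rot: [-3.141, -0.001, 1.705]
contact_force: [-0.1, 0.5, 0.2]
width: 0.0003
grasp_force: 0.0
```

jog_arm(deltas=[[0,0,0,0.1,0],[0,0,0,0,0]])

```text
time: 6.2
ee_pos: [0.3931, -0.2094, 0.0125]
tool_rot: [-3.141, -0.001, 1.704]
contact_force: [-0.6, -0.1, 0.2]
width: 0.0002
grasp_force: 0.0
```

jog_arm(deltas=[[0,0,0,0.1,0],[0,0,0,0,0]])

```text
time: 6.37
ee_pos: [0.393, -0.2094, 0.0095]
tool_rot: [-3.141, -0.001, 1.704]
contact_force: [-0.6, -0.7, 0.2]
width: -0.0002
grasp_force: 0.0
```

jog_arm(deltas=[[0,0,0,0.1,0],[0,0,0,0.1,0],[0,0,0,0,0]])

```text
time: 6.62
ee_pos: [0.3929, -0.2093, 0.0033]
tool_rot: [-3.141, -0.001, 1.704]
contact_force: [-0.4, 0.3, 0.0]
width: 0.0
grasp_force: 0.0
```

jog_arm(deltas=[[0,0,0,0.1,0],[0,0,0,0,0]])

```text
time: 6.78
ee_pos: [0.393, -0.2094, 0.0005]
tool_rot: [-3.141, -0.001, 1.704]
contact_force: [-0.2, -0.1, 0.0]
width: 0.0003
grasp_force: 0.0
```

jog_arm(deltas=[[0,0,0,0.1,0],[0,0,0,0,0]])

```text
time: 6.95
ee_pos: [0.393, -0.2094, -0.0024]
tool_rot: [-3.141, -0.001, 1.704]
contact_force: [-0.3, 0.1, -0.2]
width: -0.0002
grasp_force: 0.0
```

Run:
```python
from meas import *
s=monitor.get_state();print(s);print([a for a in dir(bot) if a[0]!="_"])
```

```text
{'time': 6.95, 'qpos': array([-0.6171, -0.0051,  1.8896,  0.0001,  1.2579, -0.7505]), 'qd': array([-0.0005, -0.0017, -0.0045,  0.0006,  0.0099, -0.    ]), 'effort': array([ -0.0151, -27.4505, -27.8461,   0.0008,  -0.0901,   0.    ]), 'ee_pos': array([ 0.393 , -0.2094, -0.0024]), 'tool_rot': array([-3.141 , -0.0007,  1.7042]), 'contact_force': array([-0.291 ,  0.0566, -0.2419]), 'torque': array([ 0.0368,  0.063 , -0.006 ]), 'grasp_force': 0.0, 'width': -0.00016939457014526632}
['Unreachable', 'grasp_offset']
```

jog_arm(deltas=[[0,0,0,0.1,0],[0,0,0,0,0]])

```text
time: 7.12
ee_pos: [0.3931, -0.2094, -0.0054]
tool_rot: [-3.141, -0.001, 1.704]
contact_force: [-0.6, -0.2, 0.7]
width: -0.0002
grasp_force: 0.0
```

jog_arm(deltas=[[0,0,0,0.06,0],[0,0,0,0,0]])

```text
time: 7.28
ee_pos: [0.3932, -0.2095, -0.007]
tool_rot: [-3.141, -0.0, 1.704]
contact_force: [-0.3, -0.1, 0.1]
width: -0.0002
grasp_force: 0.0
```

jog_arm(deltas=[[0,0,0,0.06,0],[0,0,0,0,0]])

```text
time: 7.45
ee_pos: [0.3932, -0.2095, -0.0088]
tool_rot: [-3.141, -0.0, 1.704]
contact_force: [0.1, -0.7, -0.2]
width: -0.0
grasp_force: 0.0
```

jog_arm(deltas=[[0,0,0,0.05,0],[0,0,0,0,0]])

```text
time: 7.62
ee_pos: [0.3932, -0.2096, -0.0102]
tool_rot: [-3.141, -0.0, 1.704]
contact_force: [-0.5, -0.6, 0.3]
width: 0.0002
grasp_force: 0.0
```

Run:
```python
from meas import *
s=monitor.get_state();e=s["ee_pos"];k=7
f=lambda X:(proj("scene",X)-[340,270])*k
print(e,w2j(e)*1e3,s["contact_force"])
for z in(.005,.015,.020,.025,.051): print(z,f([e[0],e[1],z]))
im=capture("scene")
cv2.imwrite("pics/z3.png",cv2.resize(im[270:350,340:420],(560,560),interpolation=cv2.INTER_CUBIC)[:,:,::-1])
```

```text
[ 0.3932 -0.2096 -0.0102] [-72.682   33.4812] [-0.4899 -0.6381  0.3234]
0.005 [352.6552 446.621 ]
0.015 [356.4439 429.0781]
0.02 [358.3614 420.1991]
0.025 [360.2948 411.2472]
0.051 [370.6095 363.4866]
```

View pics/z3.png

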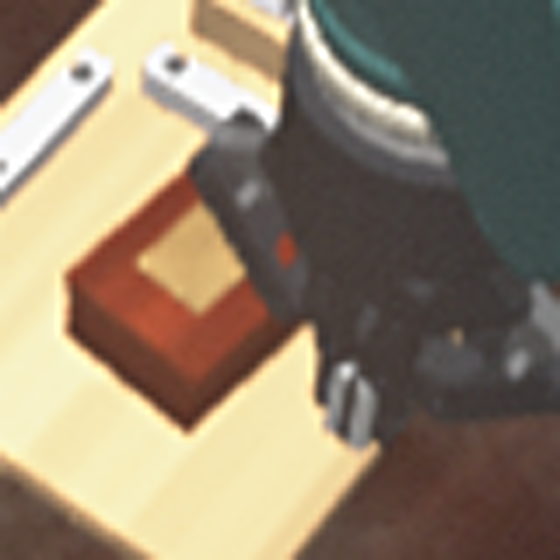

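jog_arm(deltas=[[0,0,0,-0.1,1],[0,0,0,0,1],[0,0,0,0,1],[0,0,0,0,1],[0,0,0,0,1]])

```text
time: 8.08
ee_pos: [0.3934, -0.2097, -0.0069]
tool_rot: [3.141, -0.0, 1.264]
contact_force: [-1.0, -0.9, 0.0]
width: -0.0003
grasp_force: 0.0
```

jog_arm(deltas=[[0,0,0,0,1],[0,0,0,0,1],[0,0,0,0,1],[0,0,0,0,1],[0,0,0,0,1]])

```text
time: 8.5
ee_pos: [0.3934, -0.2097, -0.0069]
tool_rot: [3.141, -0.0, 0.827]
contact_force: [-1.0, -0.5, 0.1]
width: -0.0001
grasp_force: 0.0
```

jog_arm(deltas=[[0,0,0,0,1],[0,0,0,0,1],[0,0,0,0,1],[0,0,0,0,1],[0,0,0,0,1]])

```text
time: 8.92
ee_pos: [0.3934, -0.2097, -0.0069]
tool_rot: [3.142, -0.0, 0.391]
contact_force: [0.1, 0.5, 0.2]
width: -0.0003
grasp_force: 0.0
```

jog_arm(deltas=[[0,0,0,0,1],[0,0,0,0,1],[0,0,0,0,1],[0,0,0,0,0],[0,0,0,0,0]])

```text
time: 9.33
ee_pos: [0.3934, -0.2097, -0.007]
tool_rot: [-3.142, -0.0, 0.136]
contact_force: [-1.1, -0.6, -0.2]
width: -0.0001
grasp_force: 0.0
```

jog_arm(deltas=[[0,0.3,0,0,0],[0,0.3,0,0,0],[0,0.2,0,0,0],[0,0.2,0,0,0],[0,0,0,0,0]])

```text
time: 9.75
ee_pos: [0.4247, -0.2056, -0.0069]
tool_rot: [3.141, -0.001, 0.135]
contact_force: [0.3, 0.4, 0.8]
width: -0.0
grasp_force: 0.0
```

Run:
```python
from meas import *
s=monitor.get_state();e=s["ee_pos"];k=7
print(e,w2j(e)*1e3,s["contact_force"])
im=capture("scene")
cv2.imwrite("pics/z4.png",cv2.resize(im[270:350,340:420],(560,560),interpolation=cv2.INTER_CUBIC)[:,:,::-1])
```

```text
[ 0.4247 -0.2056 -0.0069] [-40.9798  33.2328] [0.3331 0.3559 0.8411]
```

View pics/z4.png

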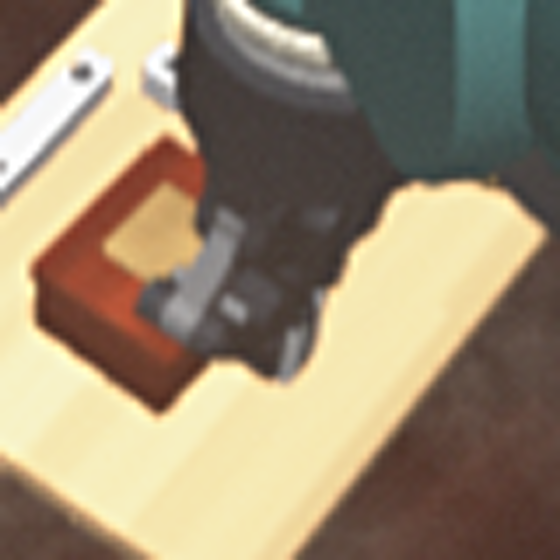

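jog_arm(deltas=[[0,0.2,0,0,0],[0,0.2,0,0,0],[0,0.2,0,0,0],[0,0.15,0,0,0],[0,0,0,0,0]])

```text
time: 10.22
ee_pos: [0.4466, -0.2026, -0.007]
tool_rot: [3.142, -0.001, 0.134]
contact_force: [1.0, -0.5, 0.2]
width: -0.0004
grasp_force: 0.0
```

jog_arm(deltas=[[0,0.08,0,0,0],[0,0,0,0,0]])

```text
time: 10.38
ee_pos: [0.4481, -0.2023, -0.007]
tool_rot: [-3.142, -0.0, 0.134]
contact_force: [0.3, 0.5, 0.3]
width: -0.0003
grasp_force: 0.0
```

jog_arm(deltas=[[0,0.08,0,0,0],[0,0,0,0,0]])

```text
time: 10.55
ee_pos: [0.4504, -0.202, -0.007]
tool_rot: [-3.142, -0.0, 0.133]
contact_force: [0.4, -0.4, 0.3]
width: 0.0
grasp_force: 0.1
```

jog_arm(deltas=[[0,0.08,0,0,0],[0,0,0,0,0]])

```text
time: 10.72
ee_pos: [0.4528, -0.2017, -0.007]
tool_rot: [-3.142, -0.0, 0.133]
contact_force: [-0.6, -0.9, -0.2]
width: 0.0
grasp_force: 0.2
```

jog_arm(deltas=[[0,0.08,0,0,0],[0,0,0,0,0]])

```text
time: 10.88
ee_pos: [0.4553, -0.2014, -0.007]
tool_rot: [3.142, -0.001, 0.133]
contact_force: [-0.8, 0.3, -0.3]
width: 0.0
grasp_force: 0.2
```

```bash
cat > box.py <<'E'
from meas import *
from scipy.optimize import minimize
def boxpose(x0=(0.,35.,0.),zb=.015):
    "fit 52x64x36 box silhouette to the red pixels, scene view; returns jig x,y (mm), yaw rel jig"
    im=capture("scene");hsv=cv2.cvtColor(im,cv2.COLOR_RGB2HSV)
    red=((hsv[...,0]<9)|(hsv[...,0]>174))&(hsv[...,1]>120)&(hsv[...,2]>40)
    cen=proj("scene",[*j2w([.01,.02]),.03]);Y,X=np.mgrid[:480,:640]
    red&=(abs(X-cen[0])<35)&(abs(Y-cen[1])<35)
    n,l,st,_=cv2.connectedComponentsWithStats(red.astype(np.uint8));i=1+st[1:,4].argmax()
    pts=np.argwhere(l==i)[:,::-1]
    return im,pts
def corners(v,zs=(.015,.051)):
    a=v[2];R=np.array([[np.cos(a),-np.sin(a)],[np.sin(a),np.cos(a)]])
    return [proj("scene",[*j2w(np.array(v[:2])/1e3+R@[x*.026,y*.032]),z]) for z in zs for x,y in((1,1),(1,-1),(-1,-1),(-1,1))]
E
python3 - <<'E'
from box import *
im,p=boxpose();print(len(p),p.min(0),p.max(0),w2j(monitor.get_state()["ee_pos"])*1e3)
ext=lambda q:[q[:,0].min(),q[:,0].max(),q[:,1].min(),q[:,1].max(),(q@[1,1]).min(),(q@[1,-1]).min()]
print(np.array(ext(p))); print(np.array(ext(np.array(corners((29,35,0)))))); print(np.array(ext(np.array(corners((24,35,0))))))
for r in pinpoint("scene","gift_box")[:2]:print(r["conf"],w2j(ray("scene",r["position"],.015))*1e3)
E
```

```text
333 [334 283] [357 320] [-10.0454  33.3712]
[334 357 283 320 633  26]
[331.978  370.4301 280.1409 322.2174 630.6925  23.0017]
[333.8196 372.3922 281.3124 323.5245 633.7346  23.5975]
0.88 [31.8823 46.4356]
```

jog_arm(deltas=[[0,0.06,0,0,0],[0,0,0,0,0]])

```text
time: 11.15
ee_pos: [0.456, -0.2012, -0.007]
tool_rot: [-3.141, 0.002, 0.134]
contact_force: [-4.7, 0.1, 2.0]
width: 0.0
grasp_force: 1.9
```

jog_arm(deltas=[[0,0.06,0,0,0],[0,0,0,0,0]])

```text
time: 11.32
ee_pos: [0.4558, -0.2012, -0.007]
tool_rot: [-3.141, 0.006, 0.134]
contact_force: [-9.4, -1.4, 6.0]
width: -0.0002
grasp_force: 4.9
```

jog_arm(deltas=[[0,0.06,0,0,0],[0,0,0,0,0]])

```text
time: 11.48
ee_pos: [0.4557, -0.2012, -0.007]
tool_rot: [-3.141, 0.01, 0.134]
contact_force: [-15.2, -2.8, 9.3]
width: 0.0003
grasp_force: 7.7
```

jog_arm(deltas=[[0,-0.5,0,0,0],[0,-0.3,0,-0.7,0],[0,0,-0.2,-0.85,0],[0,0,-0.4,-0.85,0],[0,0.5,-0.8,0,0]])

```text
time: 11.9
ee_pos: [0.4487, -0.1635, 0.071]
tool_rot: [3.134, -0.009, 0.129]
contact_force: [1.8, 0.3, -0.4]
width: 0.0001
grasp_force: 0.0
```

jog_arm(deltas=[[0,0.7,-0.7,0,0],[0,0.8,0,0,-1],[0,0,0,0,-1],[0,0,0,0,-1],[0,0,0,0,-1]])

```text
time: 12.32
ee_pos: [0.4886, -0.1328, 0.065]
tool_rot: [3.141, -0.002, 0.488]
contact_force: [0.5, -0.1, -0.4]
width: 0.0003
grasp_force: 0.0
```

jog_arm(deltas=[[0,0,0,0,-1],[0,0,0,0,-1],[0,0,0,0,-1],[0,0,0,0,-1],[0,0,0,0,-1]])

```text
time: 12.73
ee_pos: [0.4883, -0.1332, 0.0651]
tool_rot: [3.141, -0.001, 0.923]
contact_force: [-0.6, -0.0, -0.5]
width: 0.0
grasp_force: 0.0
```

jog_arm(deltas=[[0,0,0,0,-1],[0,0,0,0,-1],[0,0,0,0,-1],[0,0,0,0,-1],[0,0,0,0,-1]])

```text
time: 13.15
ee_pos: [0.4883, -0.1332, 0.0651]
tool_rot: [3.14, -0.001, 1.36]
contact_force: [0.1, -0.3, -0.6]
width: 0.0001
grasp_force: 0.0
```

jog_arm(deltas=[[0,0,0,0,-1],[0,0,0,0,-1],[0,0,0,0,-1],[0,0,0,0,-1],[0,0,0,0,0]])

```text
time: 13.57
ee_pos: [0.4882, -0.1332, 0.0651]
tool_rot: [3.14, -0.0, 1.706]
contact_force: [0.0, -0.6, -0.2]
width: 0.0
grasp_force: 0.0
```

Run:
```python
from box import *
im,p=boxpose();s=monitor.get_state();print(s["time"],s["ee_pos"],s["tool_rot"],w2j(s["ee_pos"])*1e3)
ext=lambda q:np.array([q[:,0].min(),q[:,0].max(),q[:,1].min(),q[:,1].max(),(q@[1,1]).min(),(q@[1,-1]).min()])
print(len(p),ext(p))
for y in(35,40,45):print(y,ext(np.array(corners((29,y,0)))))
for c in("scene","top"):
  for r in pinpoint("scene","gift_box")[:1]:print(r["conf"],w2j(ray("scene",r["position"],.015))*1e3)
```

```text
13.6167 [ 0.4881 -0.1333  0.0651] [ 3.1404 -0.0002  1.7026] [31.4499 96.5318]
372 [334 368 291 320 641  25]
35 [331.978  370.4301 280.1409 322.2174 630.6925  23.0017]
40 [330.5302 369.0663 281.5923 323.8343 630.7576  20.0121]
45 [329.0743 367.6947 283.0518 325.4604 630.8231  17.0059]
0.57 [31.8575 38.2338]
0.57 [31.8575 38.2338]
```

jog_arm(deltas=[[0,0,-0.1,0.9,0],[0,0,0,0.9,0],[0,0,0,0.4,0],[0,0,0,0.2,0],[0,0,0,0,0]])

```text
time: 14.13
ee_pos: [0.4834, -0.1333, -0.0087]
tool_rot: [-3.139, -0.002, 1.703]
contact_force: [-0.1, -0.3, -0.9]
width: -0.0001
grasp_force: 0.0
```

jog_arm(deltas=[[0,-0.3,0,0,0],[0,-0.3,0,0,0],[0,-0.2,0,0,0],[0,-0.2,0,0,0],[0,0,0,0,0]])

```text
time: 14.55
ee_pos: [0.4896, -0.1655, -0.0059]
tool_rot: [3.14, 0.002, 1.703]
contact_force: [0.5, 0.3, 0.2]
width: 0.0003
grasp_force: 0.0
```

jog_arm(deltas=[[0,-0.15,0,0,0],[0,-0.15,0,0,0],[0,0,0,0,0]])

```text
time: 14.8
ee_pos: [0.49, -0.1734, -0.0068]
tool_rot: [3.141, 0.001, 1.704]
contact_force: [0.6, 0.3, 0.1]
width: 0.0001
grasp_force: 0.0
```

jog_arm(deltas=[[0,-0.1,0,0,0],[0,0,0,0,0]])

```text
time: 14.97
ee_pos: [0.4902, -0.1758, -0.0071]
tool_rot: [-3.141, 0.0, 1.704]
contact_force: [0.2, -0.2, -0.6]
width: 0.0002
grasp_force: 0.0
```

jog_arm(deltas=[[0,-0.06,0,0,0],[0,0,0,0,0]])

```text
time: 15.13
ee_pos: [0.4903, -0.1774, -0.0071]
tool_rot: [-3.141, -0.0, 1.704]
contact_force: [-0.4, -0.4, -0.3]
width: -0.0001
grasp_force: 0.3
```

jog_arm(deltas=[[0,-0.06,0,0,0],[0,0,0,0,0]])

```text
time: 15.3
ee_pos: [0.4906, -0.1792, -0.0071]
tool_rot: [-3.142, 0.0, 1.704]
contact_force: [-0.6, 0.6, -0.9]
width: 0.0001
grasp_force: 0.3
```

jog_arm(deltas=[[0,-0.06,0,0,0],[0,0,0,0,0]])

```text
time: 15.47
ee_pos: [0.4905, -0.1791, -0.0071]
tool_rot: [-3.141, -0.004, 1.704]
contact_force: [-1.0, 5.2, 3.1]
width: 0.0003
grasp_force: 2.9
```

jog_arm(deltas=[[0,-0.06,0,0,0],[0,0,0,0,0]])

```text
time: 15.63
ee_pos: [0.4904, -0.179, -0.0071]
tool_rot: [-3.141, -0.008, 1.704]
contact_force: [-2.0, 9.8, 4.8]
width: 0.0
grasp_force: 5.4
```

jog_arm(deltas=[[0,-0.06,0,0,0],[0,0,0,0,0]])

```text
time: 15.8
ee_pos: [0.4904, -0.1788, -0.007]
tool_rot: [-3.14, -0.011, 1.705]
contact_force: [-1.9, 14.8, 7.0]
width: -0.0001
grasp_force: 7.8
```

jog_arm(deltas=[[0,0.5,0,0,0],[0,0.9,0,-0.4,0],[0,1,0,-1,0],[0,1,0,-1,0],[0,1,-0.5,-1,0]])

```text
time: 16.22
ee_pos: [0.4615, -0.0576, 0.093]
tool_rot: [3.14, 0.001, 1.704]
contact_force: [0.7, -0.1, 1.4]
width: 0.0
grasp_force: 0.0
```

jog_arm(deltas=[[0,1,-1,-1,0],[0,1,-1,0,0],[0,0,-1,0,0],[0,0,0,0,0]])

```text
time: 16.55
ee_pos: [0.3666, -0.0159, 0.1157]
tool_rot: [-3.141, 0.002, 1.707]
contact_force: [0.8, -0.1, -0.4]
width: 0.0
grasp_force: 0.0
```

Run:
```python
from box import *
im,p=boxpose();s=monitor.get_state();print(s["time"],s["ee_pos"],s["tool_rot"],w2j(s["ee_pos"])*1e3)
a=cv2.resize(im[260:340,330:410],(400,400),interpolation=cv2.INTER_CUBIC)
t=capture("top");b=cv2.resize(t[265:330,290:355],(400,400),interpolation=cv2.INTER_CUBIC)
cv2.imwrite("pics/c5.png",np.hstack([a,b])[:,:,::-1])
print("pred lid scene crop");print((np.array(corners((29,7,0)))-[330,260])*5)
print("pred lid top crop");print(np.array([(proj("top",[*j2w(np.array([29+x*26,7+y*32])/1e3),.051])-[290,265])*400/65 for x,y in((1,1),(1,-1),(-1,-1),(-1,1))]))
```

```text
16.6 [ 0.369  -0.0164  0.1159] [3.14   0.0017 1.7051] [-71.0755 228.0942]
pred lid scene crop
[[ 49.7003 202.486 ]
 [136.2941 110.27  ]
 [232.2397 170.0908]
 [146.9959 266.645 ]
 [ 51.9844 153.8625]
 [140.8831  60.789 ]
 [239.6417 121.1209]
 [152.179  218.6991]]
pred lid top crop
[[117.4555 120.197 ]
 [275.4294 100.1633]
 [292.7906 229.2342]
 [133.4645 249.7823]]
```

View pics/c5.png

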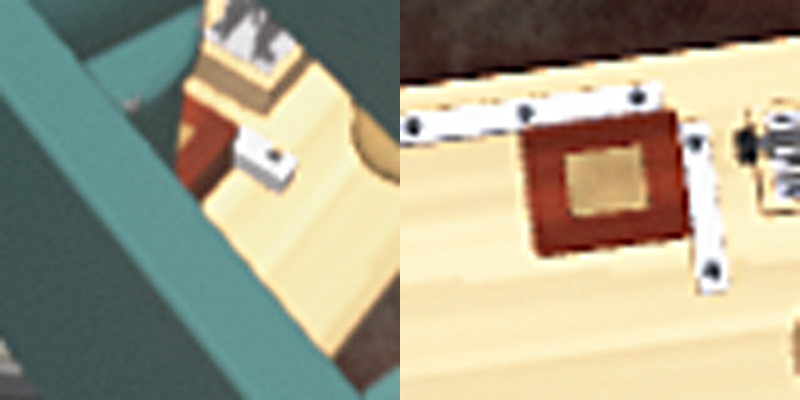

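Run:
```python
from meas import *
t=capture("top").astype(float)
def prof(y,z,ch,x0,x1,thr=None):
    xs=np.arange(x0,x1,.5)/1e3
    P=np.array([proj("top",[*j2w([x,y/1e3]),z]) for x in xs],np.float32)
    v=cv2.remap(t.astype(np.float32),P[:,:1],P[:,1:],cv2.INTER_LINEAR)[:,0]
    s=v@ch; g=abs(np.gradient(cv2.GaussianBlur(s.reshape(-1,1).astype(np.float32),(1,9),0).ravel()))
    return xs[g.argmax()]*1e3
print("bar front x",[prof(y,.031,np.array([0,0,1.]),48,60) for y in(55,62,70,78,85)])
print("lid far x",[prof(y,.051,np.array([0,1.,0]),42,62) for y in(-15,-5,5,15,25,32)])
print("lid near x",[prof(y,.051,np.array([0,1.,0]),-8,12) for y in(-15,-5,5,15,25,32)])
```

```text
bar front x [np.float64(54.5), np.float64(55.0), np.float64(56.0), np.float64(54.5), np.float64(55.5)]
lid far x [np.float64(53.5), np.float64(54.0), np.float64(53.5), np.float64(54.0), np.float64(53.0), np.float64(54.0)]
lid near x [np.float64(1.0), np.float64(0.5), np.float64(1.0), np.float64(0.5), np.float64(1.5), np.float64(0.0)]
```

jog_arm(deltas=[[0,-1,0,0,0],[0,-1,0.2,0,0],[0,-1,0.2,0,0],[0,-1,0.2,0,0],[0,-1,0.2,0,0]])

```text
time: 17.12
ee_pos: [0.4156, -0.1647, 0.1153]
tool_rot: [-3.142, 0.0, 1.703]
contact_force: [-0.2, 0.5, 0.3]
width: -0.0001
grasp_force: 0.0
```

jog_arm(deltas=[[0,-1,0,0,0],[0,-1,0,0,0],[0,-0.35,0,0,1],[0,0,0,0,1],[0,0,0,0,1]])

```text
time: 17.53
ee_pos: [0.4244, -0.2344, 0.1147]
tool_rot: [-3.14, -0.0, 1.435]
contact_force: [0.3, -0.3, -0.5]
width: -0.0002
grasp_force: 0.0
```

jog_arm(deltas=[[0,0,0,0,1],[0,0,0,0,1],[0,0,0,0,1],[0,0,0,0,1],[0,0,0,0,1]])

```text
time: 17.95
ee_pos: [0.4245, -0.2334, 0.115]
tool_rot: [-3.141, 0.0, 1.001]
contact_force: [0.6, -0.1, -0.5]
width: -0.0001
grasp_force: 0.0
```

jog_arm(deltas=[[0,0,0,0,1],[0,0,0,0,1],[0,0,0,0,1],[0,0,0,0,1],[0,0,0,0,1]])

```text
time: 18.37
ee_pos: [0.4245, -0.2333, 0.115]
tool_rot: [-3.141, 0.0, 0.564]
contact_force: [0.1, -0.2, -0.5]
width: 0.0001
grasp_force: 0.0
```

jog_arm(deltas=[[0,0,0,0.5,1],[0,0,0,0.5,1],[0,0,0,0.5,1],[0,0,0,0.5,1],[0,0,0,0.5,1]])

```text
time: 18.78
ee_pos: [0.4245, -0.2333, 0.0393]
tool_rot: [3.142, 0.0, 0.128]
contact_force: [0.1, -1.1, 0.4]
width: -0.0002
grasp_force: 0.0
```

Run:
```python
from meas import *
s=monitor.get_state();print(s["time"],s["ee_pos"],s["tool_rot"],w2j(s["ee_pos"])*1e3,s["contact_force"])
```

```text
18.7833 [ 0.4245 -0.2333  0.0393] [3.1415 0.0004 0.1281] [-44.8519   5.8175] [ 0.1492 -1.0879  0.3816]
```

jog_arm(deltas=[[0,0,0,0.8,0],[0,0,0,0.7,0],[0,0.5,0,0,0],[0,0.4,0,0,0],[0,0.15,0,0,0]])

```text
time: 19.2
ee_pos: [0.4573, -0.2288, -0.0046]
tool_rot: [3.141, -0.001, 0.133]
contact_force: [-0.0, -0.3, 0.5]
width: -0.0001
grasp_force: 0.0
```

jog_arm(deltas=[[0,0.05,0,0,0],[0,0,0,0,0]])

```text
time: 19.37
ee_pos: [0.4577, -0.2284, -0.0035]
tool_rot: [3.14, -0.001, 0.134]
contact_force: [-0.5, 0.6, 0.1]
width: -0.0002
grasp_force: 0.0
```

jog_arm(deltas=[[0,0.05,0,0,0],[0,0,0,0,0]])

```text
time: 19.53
ee_pos: [0.4582, -0.2278, -0.0037]
tool_rot: [3.141, -0.001, 0.133]
contact_force: [0.1, 0.1, -0.4]
width: 0.0
grasp_force: 0.0
```

jog_arm(deltas=[[0,0.05,0,0,0],[0,0,0,0,0]])

```text
time: 19.7
ee_pos: [0.4592, -0.2274, -0.004]
tool_rot: [3.141, -0.0, 0.133]
contact_force: [0.0, -0.5, 0.3]
width: 0.0002
grasp_force: 0.2
```

Run:
```python
from meas import *
s=monitor.get_state();print(s["time"],s["ee_pos"],s["tool_rot"],w2j(s["ee_pos"])*1e3,s["contact_force"])
```

```text
19.7 [ 0.4592 -0.2274 -0.004 ] [ 3.1413 -0.      0.1333] [-9.6193  7.0166] [ 0.0377 -0.4883  0.3436]
```

jog_arm(deltas=[[0,0.05,0,0,0],[0,0,0,0,0]])

```text
time: 19.87
ee_pos: [0.4596, -0.2274, -0.004]
tool_rot: [3.141, 0.003, 0.133]
contact_force: [-4.8, -0.8, 3.5]
width: -0.0004
grasp_force: 2.6
```

jog_arm(deltas=[[0,0.05,0,0,0],[0,0,0,0,0]])

```text
time: 20.03
ee_pos: [0.4594, -0.2274, -0.004]
tool_rot: [-3.141, 0.006, 0.134]
contact_force: [-9.7, -0.9, 6.0]
width: 0.0001
grasp_force: 4.9
```

jog_arm(deltas=[[0,0.05,0,0,0],[0,0,0,0,0]])

```text
time: 20.2
ee_pos: [0.4593, -0.2274, -0.004]
tool_rot: [-3.141, 0.01, 0.134]
contact_force: [-13.8, -1.7, 8.6]
width: 0.0001
grasp_force: 7.2
```

jog_arm(deltas=[[0,-0.4,0,0,0],[0,-0.4,0,-0.8,0],[0,0,0,-1,0],[0,0,0,-1,-1],[0,0,0,-1,-1]])

```text
time: 20.62
ee_pos: [0.4397, -0.2296, 0.1107]
tool_rot: [-3.141, -0.001, 0.312]
contact_force: [0.9, -0.0, 1.0]
width: -0.0
grasp_force: 0.0
```

jog_arm(deltas=[[0,0,0,-0.65,-1],[0,0,0,0,-1],[0,0,0,0,-1],[0,0,0,0,-1],[0,0,0,0,-1]])

```text
time: 21.03
ee_pos: [0.4403, -0.2298, 0.1294]
tool_rot: [3.14, -0.001, 0.749]
contact_force: [-0.1, -0.5, 0.0]
width: -0.0001
grasp_force: 0.0
```

jog_arm(deltas=[[0,0,0,0,-1],[0,0,0,0,-1],[0,0,0,0,-1],[0,0,0,0,-1],[0,0,0,0,-1]])

```text
time: 21.45
ee_pos: [0.4402, -0.2297, 0.1291]
tool_rot: [3.141, -0.001, 1.185]
contact_force: [-0.6, 0.8, 0.0]
width: -0.0
grasp_force: 0.0
```

jog_arm(deltas=[[0,0,0,0,-1],[0,0,0,0,-1],[0,0,0,0,-1],[0,0,0,0,-1],[0,0,0,0,-1]])

```text
time: 21.87
ee_pos: [0.4402, -0.2297, 0.1291]
tool_rot: [3.14, -0.0, 1.621]
contact_force: [-0.1, 0.8, -0.3]
width: -0.0
grasp_force: 0.0
```

jog_arm(deltas=[[0,0,0,0,-1],[0,0,0,0,0]])

```text
time: 22.03
ee_pos: [0.4402, -0.2297, 0.1291]
tool_rot: [3.141, -0.0, 1.706]
contact_force: [-0.5, -0.9, 0.7]
width: 0.0001
grasp_force: 0.0
```

Run:
```python
from meas import *
s=monitor.get_state();print(s["time"],s["ee_pos"],s["tool_rot"],w2j(s["ee_pos"])*1e3,s["contact_force"])
print("handle target",j2w([.029,-.08]))
capture("top")
for r in pinpoint("top","grip")[:2]:print(r["conf"],w2j(ray("top",r["position"],.157))*1e3)
for r in pinpoint("top","clamp_pivot")[:2]:print(r["conf"],w2j(ray("top",r["position"],.066))*1e3)
```

```text
22.0333 [ 0.4402 -0.2297  0.1291] [ 3.1405 -0.0001  1.7057] [-28.8163   7.2595] [-0.5246 -0.9319  0.6512]
handle target [ 0.5091 -0.3085]
0.7 [195.9692  77.4157]
0.62 [  36.0908 -114.272 ]
0.62 [ 27.6448 -77.7898]
```

jog_arm(deltas=[[0,0,0.9,0,0],[0,-0.5,1,0,0],[0,-1,0,0,0],[0,-0.8,0,0,0],[0,-0.4,0,0,0]])

```text
time: 22.6
ee_pos: [0.5078, -0.3047, 0.1287]
tool_rot: [-3.141, 0.001, 1.702]
contact_force: [-0.4, 0.7, -0.8]
width: 0.0002
grasp_force: 0.0
```

jog_arm(deltas=[[0,-0.2,0,0,0],[0,0,0,0,0]])

```text
time: 22.77
ee_pos: [0.5078, -0.3092, 0.1289]
tool_rot: [-3.141, -0.001, 1.702]
contact_force: [-0.9, -0.1, -0.9]
width: 0.0001
grasp_force: 0.0
```

jog_arm(deltas=[[0,-0.3,0,0,0],[0,-0.2,0,0,0],[0,0,0,0,0]])

```text
time: 23.02
ee_pos: [0.5101, -0.3239, 0.1295]
tool_rot: [3.141, 0.001, 1.704]
contact_force: [-0.7, 0.4, 0.8]
width: 0.0
grasp_force: 0.0
```

jog_arm(deltas=[[0,-0.2,0,0,0],[0,-0.2,0,0,0],[0,0,0,0,0]])

```text
time: 23.27
ee_pos: [0.5118, -0.3363, 0.1294]
tool_rot: [3.141, 0.001, 1.704]
contact_force: [-0.7, -0.4, -0.2]
width: -0.0001
grasp_force: 0.0
```

jog_arm(deltas=[[0,-0.2,0,0,0],[0,-0.2,0,0,0],[0,0,0,0,0]])

```text
time: 23.52
ee_pos: [0.5133, -0.3484, 0.129]
tool_rot: [-3.141, 0.001, 1.703]
contact_force: [-0.2, -1.2, 0.3]
width: -0.0001
grasp_force: 0.0
```

Run:
```python
from meas import *
s=monitor.get_state();print(s["time"],s["tool_rot"],w2j(s["ee_pos"])*1e3,s["contact_force"])
for c in("top","scene"):
  capture(c)
  for r in pinpoint(c,"grip")[:2]:print(c,r["conf"],r["position"],[w2j(ray(c,r["position"],z))*1e3 for z in(.155,.117)])
```

```text
23.5167 [-3.1414  0.0006  1.7034] [  27.91   -120.0933] [-0.162  -1.1774  0.3418]
scene 0.41 [401.6, 215.8] [array([  29.0391, -135.771 ]), array([  45.7852, -171.7063])]
```

jog_arm(deltas=[[0,-0.25,0,0,0],[0,-0.25,0,0,0],[0,0,0,0,0]])

```text
time: 23.97
ee_pos: [0.5153, -0.3637, 0.1291]
tool_rot: [-3.142, 0.001, 1.703]
contact_force: [0.3, -0.0, 0.0]
width: -0.0001
grasp_force: 0.0
```

jog_arm(deltas=[[0,-0.25,0,0,0],[0,0,0,0,0],[0,0,0,0,0]])

```text
time: 24.22
ee_pos: [0.5163, -0.3701, 0.1291]
tool_rot: [-3.142, 0.0, 1.704]
contact_force: [-0.4, 0.1, 0.2]
width: 0.0001
grasp_force: 0.0
```

Run:
```python
from meas import *
s=monitor.get_state();print(s["time"],s["tool_rot"],w2j(s["ee_pos"])*1e3,s["contact_force"])
for c in("top","scene"):
  capture(c)
  for r in pinpoint(c,"grip")[:2]:print(c,r["conf"],r["position"],[w2j(ray(c,r["position"],z))*1e3 for z in(.155,.117)])
```

```text
24.2167 [-3.1416  0.0001  1.7036] [  28.0048 -141.9855] [-0.404   0.0768  0.156 ]
top 0.48 [393.3, 280.1] [array([  30.454 , -149.7479]), array([  33.7907, -157.0506])]
```

jog_arm(deltas=[[0,-0.4,0,0,0],[0,-0.4,0,0,0],[0,0,0,0.4,0],[0,0,0,0.4,0],[0,0,0,0,0]])

```text
time: 24.83
ee_pos: [0.5177, -0.3921, 0.1005]
tool_rot: [-3.137, -0.006, 1.704]
contact_force: [-0.2, -0.3, -0.9]
width: 0.0
grasp_force: 0.0
```

jog_arm(deltas=[[0,0,0,0.2,0],[0,0,0,0.2,0],[0,0,0,0,0]])

```text
time: 25.08
ee_pos: [0.5192, -0.3931, 0.0921]
tool_rot: [-3.141, -0.001, 1.704]
contact_force: [-0.5, -0.3, 2.2]
width: 0.0
grasp_force: 1.1
```

jog_arm(deltas=[[0,0,0,0.15,0],[0,0,0,0,0]])

```text
time: 25.25
ee_pos: [0.5196, -0.3934, 0.0886]
tool_rot: [3.141, 0.001, 1.704]
contact_force: [-0.3, -0.9, 3.0]
width: 0.0001
grasp_force: 1.0
```

Run:
```python
from meas import *
s=monitor.get_state();print(s["time"],s["tool_rot"],w2j(s["ee_pos"])*1e3,s["contact_force"])
im=capture("scene");a=cv2.resize(im[180:320,320:460],(560,560),interpolation=cv2.INTER_CUBIC);cv2.imwrite("pics/c6.png",a[:,:,::-1])
for r in pinpoint("scene","grip")[:2]:print(r["conf"],r["position"],[w2j(ray("scene",r["position"],z))*1e3 for z in(.155,.117,.1)])
```

```text
25.25 [3.1413 0.0005 1.7044] [  28.2278 -165.4592] [-0.3049 -0.9189  3.0218]
0.22 [363.9, 277.7] [array([-4.1381, 48.74  ]), array([10.6921, 23.4596]), array([17.3267, 12.15  ])]
```

Contact force is rising as the handle is pressed; keep pressing.

jog_arm(deltas=[[0,0,0,0.15,0],[0,0,0,0,0]])

```text
time: 25.52
ee_pos: [0.5196, -0.3931, 0.0836]
tool_rot: [3.141, -0.0, 1.704]
contact_force: [0.3, -0.5, 1.5]
width: -0.0001
grasp_force: 0.7
```

jog_arm(deltas=[[0,0,0,0.15,0],[0,0,0,0,0]])

```text
time: 25.68
ee_pos: [0.519, -0.3925, 0.0781]
tool_rot: [-3.14, -0.002, 1.704]
contact_force: [0.1, -0.1, 0.1]
width: 0.0002
grasp_force: 0.0
```

jog_arm(deltas=[[0,0,0,0.15,0],[0,0,0,0,0]])

```text
time: 25.85
ee_pos: [0.5189, -0.3925, 0.0734]
tool_rot: [-3.14, -0.003, 1.704]
contact_force: [-0.5, 0.5, -1.0]
width: 0.0
grasp_force: 0.0
```

jog_arm(deltas=[[0,0,0,0.1,0],[0,0,0,0,0]])

```text
time: 26.02
ee_pos: [0.5192, -0.3929, 0.0712]
tool_rot: [-3.141, -0.001, 1.704]
contact_force: [0.6, -0.1, -0.4]
width: 0.0
grasp_force: 0.0
```

jog_arm(deltas=[[0,0,0,0.1,0],[0,0,0,0,0]])

```text
time: 26.18
ee_pos: [0.5193, -0.393, 0.0685]
tool_rot: [-3.141, -0.001, 1.704]
contact_force: [-0.6, -0.2, 0.6]
width: -0.0
grasp_force: 0.0
```

jog_arm(deltas=[[0,0,0,0.08,0],[0,0,0,0,0]])

```text
time: 26.35
ee_pos: [0.5193, -0.3931, 0.0664]
tool_rot: [-3.141, -0.001, 1.704]
contact_force: [-0.1, -0.2, -0.5]
width: -0.0004
grasp_force: 0.0
```

jog_arm(deltas=[[0,0,0,0.06,0],[0,0,0,0,0]])

```text
time: 26.52
ee_pos: [0.5196, -0.3934, 0.065]
tool_rot: [3.141, 0.0, 1.704]
contact_force: [-0.5, -0.9, 0.9]
width: -0.0003
grasp_force: 0.2
```

jog_arm(deltas=[[0,0,0,-0.5,0],[0,0,0,-1,0],[0,0,0,-1,0],[0,0,-0.5,-1,0],[0,0,-1,-0.5,0]])

```text
time: 26.93
ee_pos: [0.4778, -0.3996, 0.1895]
tool_rot: [3.136, 0.005, 1.708]
contact_force: [-0.5, -0.6, 1.2]
width: 0.0
grasp_force: 0.0
```

jog_arm(deltas=[[0,0,-1,0,0],[0,0,-1,0,0],[0,0,-1,0,0],[0,0,-1,0,0],[0,0,0,0,0]])

```text
time: 27.35
ee_pos: [0.3515, -0.416, 0.1856]
tool_rot: [-3.139, 0.001, 1.7]
contact_force: [1.3, -0.0, -0.4]
width: 0.0001
grasp_force: 0.0
```

Run:
```python
from meas import *
s=monitor.get_state();print(s["time"],s["ee_pos"],s["contact_force"])
im=capture("scene");a=cv2.resize(im[200:340,330:470],(400,400),interpolation=cv2.INTER_CUBIC)
t=capture("top");b=cv2.resize(t[250:350,280:400],(400,400),interpolation=cv2.INTER_CUBIC)
cv2.imwrite("pics/c7.png",np.hstack([a,b])[:,:,::-1])
```

```text
27.35 [ 0.3515 -0.416   0.1856] [ 1.2833 -0.0144 -0.3598]
```

View pics/c7.png

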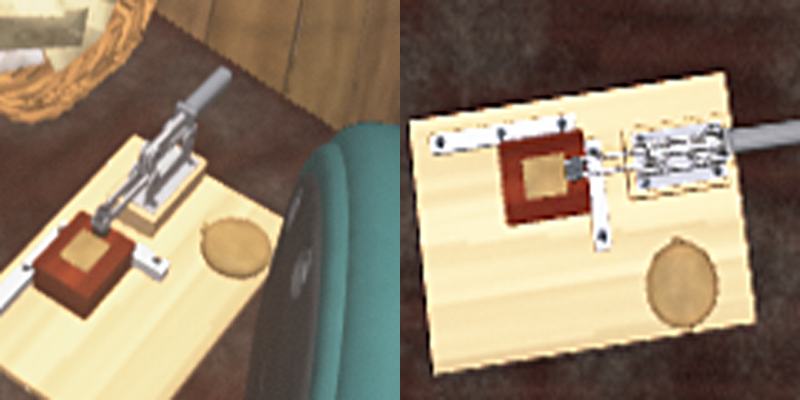

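The picture shows the box flat in the corner, around (100,265) in the left half and (545,180) in the right. The foot is on its lid, the handle lies level and the arm is clear.

```bash
python3 -c "
from station import ticket
print(ticket.sign_off())"
```

```text
the job is handed in; nothing more can be done
None
```

The job is handed in: the box sits flush against both stops and the clamp is snapped shut with its foot on the lid (last picture and contact forces; the foot's force was not measured, no verdict came back), at about 27 s of the 59 s allowed.

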